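# Burnish the rim of a brass tray with an even feed force

## Robot

A 6-joint arm with a two-finger parallel gripper is mounted at the origin on the work surface. World frame = base frame: x ahead of the robot, y to its left, z up, the work surface at z = 0. Lengths are in m, angles in rad, forces in N, time in s.
With the tool pointing down it reaches from about 0.4 to 0.825 m from the base axis. Payload 7 kg.
Tool frame: the origin (TCP) lies at the very end of the fingers, on their centre line; the grasp point (between the pads) lies 19 mm behind it; z points along the fingers, y is the line along which they close (so a half turn about z gives the same grasp; the last joint's range is limited). The gripper opens to 88 mm and grips with 3 to 60 N. Pads are 19 mm wide; open, the fingers measure 130 mm over their backs; the gripper's body (78 mm by 193 mm) begins 47 mm behind the grasp point.
Start: joints at [1.595, 0.359, 0.012, 0, -1.224, -0.288], TCP at [0.176, 0.652, 0.227] pointing down, gripper open.
Joint ranges: [-3.07, 3.07], [-1.43, 2.12], [-1.02, 1.25], [-3.03, 1.67], [-3.05, -0], [-3.03, 3.03]. Speed limits (rad/s): [2.39, 2.39, 3.01, 3.14, 3.14, 3.14].

## Interface

Orientations are given as [roll, pitch, yaw] about the fixed x, y, z axes, in that order (R = Rz(yaw) Ry(pitch) Rx(roll)).
In Python, from station import * gives the robot as it stands.
- The arm moves only by the tool servo_tool, never from a script. Its argument "moves" is a list of rows, each an object of numbers: "jaw": the opening, from 0 (shut) to 1 (fully open); "dx", "dy", "dz": the shift along the world's x, y, z in m; "roll": the turn about the world's z in degrees. A call has exactly 10 rows; each row shifts and turns the commanded pose from where the row before left it; what a row does not reach is not made up. A row lasts 1/8 s, in which the tool goes at most 62.5 mm and 10.7 degrees, less where a joint would pass 70% of its speed; a pose out of reach is approached as far as the arm can. A call with a gripper value outside its range is refused whole. The fingers move at their own pace and stop on an object; "newtons" is the grip in N (left out, the last holds). Time passes only in rows, so rows that do not move let the fingers close, or fill a call up. It gives the time, the measured TCP pose, the force, the opening and the grip force at its end, in the units of the state.
- get_state(): the state, without advancing time (a new reading comes with each control period).
- grab_frame(name): name is "scene" or "top"; returns (picture, depth): 480x640x3 uint8, red, green, blue; 480x640 float32, m along the optical axis (not along the pixel's ray), 0 where there is no reading.
- calibration(name): a dict with "intrinsics" (3x3 intrinsics, pixels), "R" (3x3) and "t" (3): a world point X has camera coordinates R X + t. Camera axes: x right, y down, z forward; pixel columns grow to the right and rows downward; lengths in m; the calibration is good to about 2 mm. A picture is of the moment at which its call begins. calibration takes no time and is no camera call.
- job_done(): hands the job in; it is judged then, once.
The state is a dict: "t": time; "q": joint angles; "qd": joint speeds; "joint_efforts": joint torques, N m; "eef_pos": TCP position; "ee_rot": TCP orientation; "force": force on the tool from outside, world axes, zero at the start; "moment": the same for the moment, N m; "width": finger opening in m; "gripper_force": force on a finger pad.
Only numpy, scipy, OpenCV 4.12 (cv2) and the standard library are available. Lean on these libraries where they do the work, as an engineer would, in place of code of your own. Each camera call takes 0.05 s, during which the arm holds its last target. There are 200 camera calls.

## Task

With closed fingers, push the blue plate of the swing arm so that the weighted shoe travels once over the tray's rim from the left stop to the right stop. Have the orange pointer in the green zone before the shoe reaches the first white mark and keep it in the green, without a break, until the shoe has passed the second mark; then let the shoe come gently to rest against the right stop and take the fingers away so that the plate springs back. Leave the bottle, hammer, ring stick and jar alone.

Things in the scene. Friction and masses are not known exactly. Their poses are not given: they have to be found in the camera images.
- fixture: Fixed rim-burnishing fixture: round plywood board (440 mm across) carrying a brass tray, 350 mm across. Origin on the table below the pivot, z up, x (level) towards the board's high side. BOARD FRAME: origin at point pivot, y = fixture's y (left), x up the slope (fixture x tilted up by 0.2321 rad about y), z square to the board. Black rubber posts, 30 mm high: end stops.
- pivot (a point): Point on the swing arm's axis in the board's top face, at the tray's centre, 70 mm above the fixture's origin. ARM FRAME: origin here, x outwards along the arm, z square to the board. Arm angle a (joint swing_arm) turns the arm frame by -a about the board's z, so positive swing moves the arm towards its own -y.
- swing_arm (a joint): Arm angle, rad: 0 pointing up the slope (crest), -0.6 at the left (+y) stop where it starts, +1.1 at the right stop. Felt drag is viscous, 3.5 N m per rad/s (121 N per m/s at the shoe), no dry friction. Entering the right stop: stay below 0.6 rad/s in the last 0.05 rad; unpushed it rolls on down there at 0.1 to 0.4 rad/s, by its weight.
- shoe (a point): Underside centre of the 48 mm felt shoe on the tray's rim: x 170, y 0, z 16 mm in the arm frame. On it a steel weight pot, 76 mm across, 26 to 90 mm above the board, its filling varies: arm 2.8 kg nominal, 0.5 to 1.5 times that, centre of mass 162 mm from the pivot. Nominally the slope pulls it back with 3.4 N at the start and drives it on with 4.7 N at the second mark.
- feed_spring (a joint): Spring compression, m, 0 when untouched, at most 0.064: travel of the blue push plate along the arm frame's -y. Stiffness 150 N/m. Green zone: 0.035 to 0.051 (5.25 to 7.65 N).
- push_face (a point): Centre of the blue plate's face where the fingers press; axes of the arm frame; at x 170, y 110, z 70 mm in the arm frame when untouched. Plate 80 mm wide, 44 mm high, 6 mm thick, square to the board, facing the arm frame's +y; nothing stands behind it above the stop posts.
- pointer (a point): Centre of the orange ball (14 mm) on the end of the plate's rod in front of the weight: at x 170, y -40 mm in the arm frame when untouched, moving with the plate to -y. The deck under it is white (to y -75), green (-75 to -91) and red (beyond).
- first_mark (a point): Middle of the left white line on the board outside the tray; the shoe passes it at arm angle -0.45.
- second_mark (a point): Middle of the right white line on the board; the shoe passes it at arm angle +0.9.
- wash_bottle: White bottle with a blue cap, 68 mm diameter, 160 mm high, standing beside the work; origin at its underside centre. Leave alone.
- mallet: Hammer lying beside the work. Leave alone.
- ring_stick: Blue rod with round ends, 28 mm thick, 260 mm long, lying beside the work. Leave alone.
- tool_jar: Grey open cup, 90 mm diameter, 110 mm high, standing beside the work; origin at its underside centre. Leave alone.

How it is judged:
By the outcome, as a careful person would: the job done as asked, in the order asked, and still so for the second after the job is handed in, with the robot touching nothing.
It also fails if it takes over 35 s, if anything falls off the work surface, if the arm or the gripper's body presses on something with over 40 N, if the wrist force passes 120 N, or if a joint passes its speed limit or range.

## Working session

There is one attempt and no reset: what is moved stays moved. The work goes in short steps, Python scripts to look and compute and a tool call to move; the robot and the scene stay as the last step left them, time stands still between calls to the robot, and variables do not carry over. Pictures are saved under pics/ and viewed, at most 10 in all, crops included, and the job is handed in when it is done.

Besides the shell and the picture viewer there is one more tool, called after "Call:" by a JSON object that holds its "op" and its "data". servo_tool: Moves the arm, as the interface text tells. Its arguments: {"type":"object","properties":{"moves":{"type":"array","items":{"type":"object","properties":{"jaw":{"type":"number"},"dx":{"type":"number"},"dy":{"type":"number"},"dz":{"type":"number"},"roll":{"type":"number"}}}},"newtons":{"type":"number"}},"required":["moves"]}

```bash
mkdir -p pics; ls; python3 - <<'E'
from station import *
import cv2,numpy as np
s=get_state();print(s['t'],s['eef_pos'],s['ee_rot'],s['width'])
for n in('scene','top'):
    p,d=grab_frame(n);cv2.imwrite(f'pics/{n}0.png',p[:,:,::-1]);np.savez(f'{n}0.npz',p=p,d=d)
    c=calibration(n);print(n,c)
E
```

```text
pics
0.0 [0.17590233 0.65116722 0.22562899] [ 3.13994304e+00 -1.48962846e-04 -2.63884533e-01] 0.08779343637904591
scene {'intrinsics': array([[538.80368815,   0.        , 315.94957792],
       [  0.        , 538.80368815, 242.03874495],
       [  0.        ,   0.        ,   1.        ]]), 'R': array([[-0.11144326,  0.99351271, -0.02264717],
       [ 0.54043065,  0.04146443, -0.84036624],
       [-0.83397549, -0.10589238, -0.54154565]]), 't': array([ 0.07677965, -0.18295595,  1.85750931])}
top {'intrinsics': array([[530.7669588 ,   0.        , 316.02309586],
       [  0.        , 530.7669588 , 239.91581251],
       [  0.        ,   0.        ,   1.        ]]), 'R': array([[ 8.17439012e-04, -9.99821150e-01,  1.88944595e-02],
       [-9.95494824e-01, -2.60504121e-03, -9.47801123e-02],
       [ 9.48123817e-02, -1.87318597e-02, -9.95318909e-01]]), 't': array([-0.0220654 ,  0.55683172,  1.55664533])}
```

View pics/scene0.png

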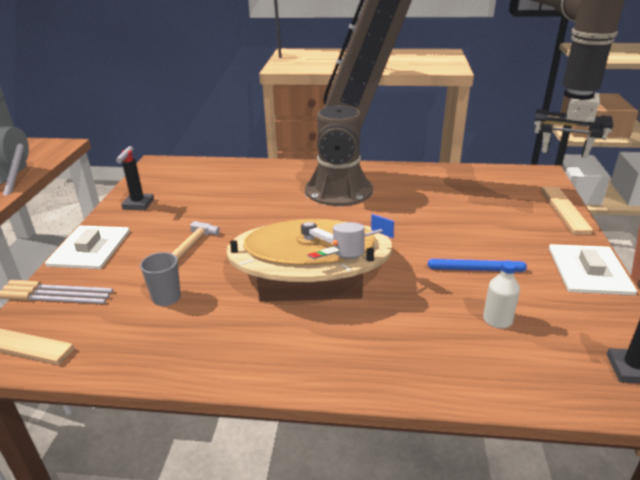

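View pics/top0.png

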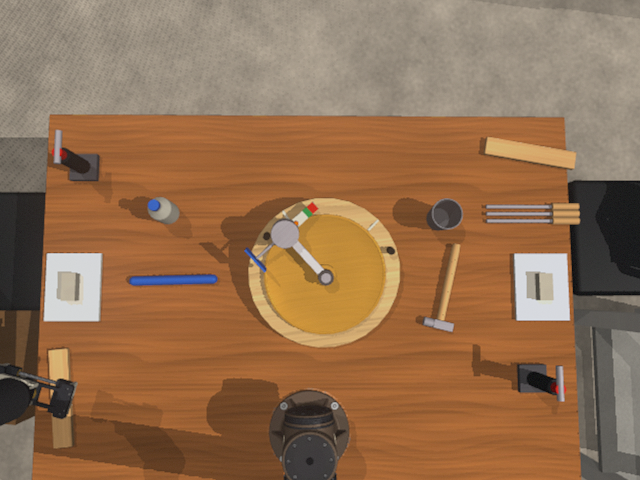

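The top view shows the board centred near (324,272), the pot at (285,233), the blue plate at (256,260), and the stops at (267,237) and (391,250). The scene view shows the high side towards the camera. Next I fit the fixture pose.

```bash
cat > h.py <<'E'
import numpy as np,cv2
from scipy.optimize import least_squares
T=0.2321
def cloud(d,c):
    v,u=np.indices(d.shape);K=c['intrinsics']
    P=np.stack([(u-K[0,2])/K[0,0]*d,(v-K[1,2])/K[1,1]*d,d],-1)
    return (P-c['t'])@c['R']
def RB(psi):  # board axes in world (columns)
    c,s=np.cos(psi),np.sin(psi)
    Rz=np.array([[c,-s,0],[s,c,0],[0,0,1]])
    t=np.cos(T),np.sin(T)
    return Rz@np.array([[t[0],0,-t[1]],[0,1,0],[t[1],0,t[0]]])
def RA(psi,a):
    c,s=np.cos(a),np.sin(a)
    return RB(psi)@np.array([[c,s,0],[-s,c,0],[0,0,1]])
def proj(X,c):
    Y=X@c['R'].T+c['t'];p=Y@c['intrinsics'].T;return p[:,:2]/p[:,2:]
E
python3 - <<'E'
from h import *
from station import calibration
for n in('top','scene'):
    z=np.load(n+'0.npz');p,d=z['p'],z['d'];c=calibration(n);W=cloud(d,c)
    hsv=cv2.cvtColor(p,cv2.COLOR_RGB2HSV)
    print(n,'table z',np.median(W[300:330,150:220,2]) if n=='top' else np.median(W[330:370,350:450,2]), d[d>0].min())
    near=(np.hypot(W[...,0]-.45,W[...,1])<.35)&(d>0)
    # board wood: bright, low saturation, height>0.02
    m=near&(W[...,2]>.012)&(hsv[...,1]<150)&(hsv[...,1]>50)&(hsv[...,2]>120)&(hsv[...,0]<30)
    ty=near&(W[...,2]>.012)&(hsv[...,1]>=165)&(hsv[...,0]<25)&(hsv[...,2]>110)
    print(m.sum(),ty.sum())
    P=W[m]
    def res(x):
        R=RB(x[2]);q=(P-[x[0],x[1],.07])@R;return np.r_[q[:,2]*1.0]
    for mm,name in((m,'wood'),(ty,'tray')):
        Q=W[mm]
        A=np.c_[Q[:,:2],np.ones(len(Q))];w=np.ones(len(Q))
        for _ in range(20):
            k=np.linalg.lstsq(A*w[:,None],Q[:,2]*w,rcond=None)[0];r=Q[:,2]-A@k;w=1/(1+(r/.002)**2)
        print(name,'tilt',np.arctan(np.hypot(k[0],k[1])),'yaw',np.arctan2(k[1],k[0]),k[2],'inl',(abs(r)<.004).mean())
        inl=np.zeros(mm.shape,np.uint8);inl[mm]=abs(r)<.006
        cs=max(cv2.findContours(cv2.morphologyEx(inl*255,cv2.MORPH_CLOSE,np.ones((5,5))),cv2.RETR_EXTERNAL,cv2.CHAIN_APPROX_NONE)[0],key=cv2.contourArea)[:,0]
        # intersect rays with plane, circle fit in board frame
        K=c['intrinsics'];ray=np.c_[(cs-K[:2,2])/[K[0,0],K[1,1]],np.ones(len(cs))]@c['R'];o=-c['R'].T@c['t']
        s=(k[0]*o[0]+k[1]*o[1]+k[2]-o[2])/(ray[:,2]-ray[:,:2]@k[:2]);X=o+ray*s[:,None]
        R=RB(np.arctan2(k[1],k[0]));q=X@R
        f=least_squares(lambda x:np.hypot(q[:,0]-x[0],q[:,1]-x[1])-x[2],[q[:,0].mean(),q[:,1].mean(),.2],loss='cauchy',f_scale=.001)
        C=R@np.r_[f.x[:2],np.median(q[:,2])];print('  centre',C,'r',f.x[2])
E
```

```text
top table z 0.0012966778164966858 1.0303516
5632 10247
wood tilt 0.2331119809860527 yaw 0.13657912556624202 -0.03444972432557842 inl 0.7114701704545454
  centre [ 0.47316457 -0.05363555  0.07512303] r 0.19937948116746493
tray tilt 0.22541198625375622 yaw 0.13757248307532477 -0.02438160694268416 inl 0.5481604372011321
  centre [ 0.44728462 -0.04454492  0.07568194] r 0.16638193553781153
scene table z -0.0015076746513974478 0.9975522
6373 28
wood tilt 0.20510741772961985 yaw 0.11377938808194757 -0.02054361631202375 inl 0.5848109210732779
  centre [ 0.43662851 -0.04769171  0.06404748] r 0.17931042431334904
tray tilt 0.27145827489225494 yaw 1.3313627902559397 0.11626314745224348 inl 1.0
  centre [ 0.6360323  -0.00864287  0.15597232] r 0.008720771320099198
```

```bash
python3 - <<'E'
from h import *
from station import calibration
n='top';z=np.load(n+'0.npz');p,d=z['p'],z['d'];c=calibration(n);W=cloud(d,c)
psi,x0,y0=.137,.45,-.045
for it in range(6):
    q=(W-[x0,y0,.07])@RB(psi)
    rho=np.hypot(q[...,0],q[...,1])
    m=(d>0)&(rho<.27)&(abs(q[...,2])<.012)
    # plane fit on annulus (flat board only)
    an=(rho>.188)&(rho<.212)&(abs(q[...,2])<.008)
    Q=W[an];A=np.c_[Q[:,:2],np.ones(len(Q))];k=np.linalg.lstsq(A,Q[:,2],rcond=None)[0]
    r=Q[:,2]-A@k;g=abs(r)<.003;k=np.linalg.lstsq(A[g],Q[g,2],rcond=None)[0]
    psi=np.arctan2(k[1],k[0])
    cs=max(cv2.findContours(m.astype(np.uint8),cv2.RETR_EXTERNAL,cv2.CHAIN_APPROX_NONE)[0],key=cv2.contourArea)[:,0]
    e=q[cs[:,1],cs[:,0]]
    f=least_squares(lambda x:np.hypot(e[:,0]-x[0],e[:,1]-x[1])-x[2],[0,0,.22],loss='cauchy',f_scale=.001)
    dC=RB(psi)@np.r_[f.x[:2],0];x0+=dC[0];y0+=dC[1]
    print(x0,y0,psi,np.arctan(np.hypot(*k[:2])),'r',f.x[2],'z at centre',k@[x0,y0,1])
# hub, pot, plate
R=RB(psi)
q=(W-[x0,y0,.07])@R;rho=np.hypot(q[...,0],q[...,1])
hsv=cv2.cvtColor(p,cv2.COLOR_RGB2HSV)
pot=(rho<.25)&(abs(q[...,2]-.09)<.006)&(hsv[...,1]<60)
print('pot',pot.sum(),q[pot].mean(0),np.hypot(*q[pot].mean(0)[:2]),'a=',-np.arctan2(q[pot][:,1].mean(),q[pot][:,0].mean()))
a=-.6;qa=(W-[x0,y0,.07])@RA(psi,a)
bl=(rho<.3)&(hsv[...,0]>100)&(hsv[...,0]<130)&(hsv[...,1]>130)&(q[...,2]>.03)
print('plate arm fr',bl.sum(),np.percentile(qa[bl],[2,50,98],axis=0))
st=(hsv[...,2]<50)&(rho>.15)&(rho<.22)&(q[...,2]>.015)&(q[...,2]<.04)
for s in(1,-1):
    mm=st&(q[...,1]*s>0);print('stop',mm.sum(),np.median(q[mm],axis=0),-np.arctan2(*np.median(q[mm],axis=0)[[1,0]]))
wh=(hsv[...,1]<60)&(hsv[...,2]>170)&(rho>.17)&(rho<.225)&(abs(q[...,2])<.008)
print('white',wh.sum(),-np.arctan2(np.median(q[wh][:,1]),np.median(q[wh][:,0])),np.median(q[wh],axis=0))
# overlay
im=p[:,:,::-1].copy()
R_A=RA(psi,-.6);o=np.array([x0,y0,.07])
th=np.linspace(0,2*np.pi,200)
for rr,zz in((.22,0),(.175,.016)):
    for u in proj(o+np.c_[rr*np.cos(th),rr*np.sin(th),0*th+zz]@R.T,c):cv2.circle(im,tuple(int(v) for v in u.round()),0,(255,0,255),-1)
pts=np.array([[.17,.11,.092],[.13,.11,.092],[.21,.11,.092],[.17,0,.09],[.17,-.04,.04],[0,0,.04]])
for u in proj(o+pts@R_A.T,c):cv2.circle(im,tuple(int(v) for v in u.round()),1,(0,255,0),-1)
for a2 in(-.45,.9):
    u=proj((o+RA(psi,a2)@[.2,0,0])[None],c)[0];cv2.circle(im,tuple(int(v) for v in u.round()),1,(0,0,255),-1)
cv2.imwrite('pics/ov.png',cv2.resize(im[180:360,220:430],None,fx=3.3,fy=3.3,interpolation=cv2.INTER_NEAREST))
E
```

```text
0.4550062585640772 -0.0471588732123575 0.13524870052974988 0.23274540507627145 r 0.1534463495670106 z at centre 0.07089815200129182
0.4552984159691706 -0.04639986970036964 0.13673722305567923 0.2323679041580433 r 0.15022142197139393 z at centre 0.07090551451268967
0.45522956047455543 -0.04630945347442309 0.13626497068101412 0.23227293139555216 r 0.15012688817700506 z at centre 0.07088374926502256
0.45529120777155896 -0.04637596491334186 0.13625981707542414 0.23226257029318353 r 0.1501903237634413 z at centre 0.07089082427376414
0.4552938131459155 -0.04637559693474688 0.13615705977393391 0.2322820957973511 r 0.15019025058748803 z at centre 0.07089452398081075
0.45529400459733094 -0.04637573765522725 0.13615913805185823 0.2322574288852368 r 0.15019027509443866 z at centre 0.07089376075338145
pot 588 [0.14167005 0.09686303 0.09066857] 0.1716183268287091 a= -0.5997178683405422
plate arm fr 70 [[0.13470866 0.10348872 0.08164858]
 [0.17505584 0.10661872 0.09159395]
 [0.20937051 0.11042025 0.09903959]]
stop 0 [nan nan nan] nan
stop 0 [nan nan nan] nan
white 41 0.8587877994855797 [ 0.1271081  -0.1472817   0.00303553]
  return _methods._mean(a, axis=axis, dtype=dtype,
  ret = um.true_divide(
```

View pics/ov.png

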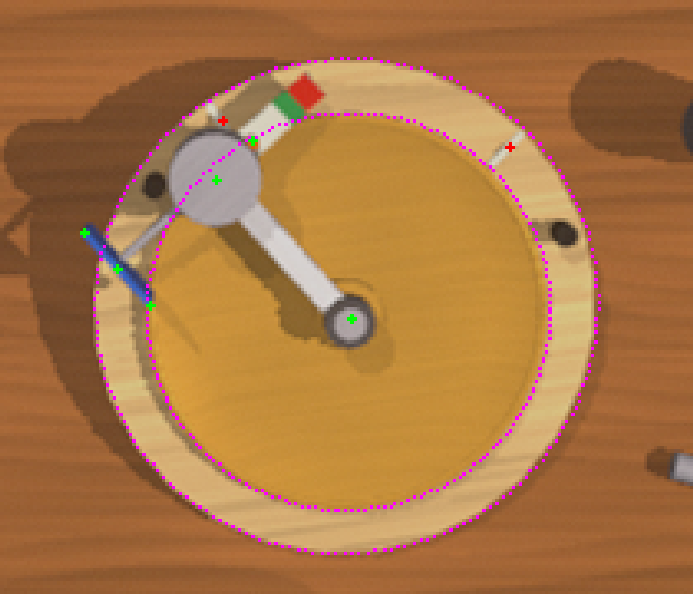

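The overlay matches the rims, hub, pot, plate and marks. Next I plan the path.

```bash
cat >> h.py <<'E'
PSI,O=.1362,np.array([.4553,-.0464,.07])
ZT=.062;H=.0095
def tcp(a,c,h=H):
    R=RA(PSI,a);v=R[2]          # world up in arm frame
    y=.110-c+h+max(0,-v[1])*(.092-ZT)/v[2]
    yaw=np.arctan2(R[1,1],R[0,1])  # heading of arm y
    return O+R@[.170,y,ZT],yaw-np.pi  # tool x towards -armY
E
python3 - <<'E'
from h import *
for a,c in((-.6,-.03),(-.6,0),(-.6,.035),(0,.043),(.9,.043),(1.1,.02)):
    p,y=tcp(a,c);print(a,c,p.round(4),'yaw deg',np.degrees(y).round(1),'reach',np.hypot(*p[:2]).round(3),'Rdir',RA(PSI,a)[:,1].round(3))
E
```

```text
-0.6 -0.03 [0.4626 0.1794 0.1427] yaw deg -48.5 reach 0.496 Rdir [-0.656  0.743 -0.13 ]
-0.6 0 [0.4823 0.1571 0.1466] yaw deg -48.5 reach 0.507 Rdir [-0.656  0.743 -0.13 ]
-0.6 0.035 [0.5053 0.1311 0.1511] yaw deg -48.5 reach 0.522 Rdir [-0.656  0.743 -0.13 ]
0 0.043 [0.5947 0.0499 0.1694] yaw deg -82.2 reach 0.597 Rdir [-0.136  0.991  0.   ]
0.9 0.043 [ 0.6125 -0.1113  0.1684] yaw deg -133.0 reach 0.622 Rdir [0.671 0.719 0.18 ]
1.1 0.02 [ 0.6155 -0.1318  0.1685] yaw deg -144.6 reach 0.629 Rdir [0.798 0.567 0.205]
```

Call:
{"op": "servo_tool", "data": {"moves": [{"jaw": 0, "dx": 0.014, "dy": -0.024, "roll": -2}, {"jaw": 0, "dx": 0.02, "dy": -0.034, "roll": -3.5}, {"jaw": 0, "dx": 0.02, "dy": -0.034, "roll": -3.5}, {"jaw": 0, "dx": 0.02, "dy": -0.034, "roll": -3.5}, {"jaw": 0, "dx": 0.02, "dy": -0.034, "roll": -3.5}, {"jaw": 0, "dx": 0.02, "dy": -0.034, "roll": -3.5}, {"jaw": 0, "dx": 0.02, "dy": -0.034, "roll": -3.5}, {"jaw": 0, "dx": 0.02, "dy": -0.034, "roll": -3.5}, {"jaw": 0, "dx": 0.02, "dy": -0.034, "roll": -3.5}, {"jaw": 0, "dx": 0.02, "dy": -0.034, "roll": -3.4}], "newtons": 20}}

```text
$.moves[0]: bad value
```

Call:
{"op": "servo_tool", "data": {"moves": [{"jaw": 0, "dx": 0.014, "dy": -0.024, "dz": 0, "roll": -2}, {"jaw": 0, "dx": 0.02, "dy": -0.034, "dz": 0, "roll": -3.5}, {"jaw": 0, "dx": 0.02, "dy": -0.034, "dz": 0, "roll": -3.5}, {"jaw": 0, "dx": 0.02, "dy": -0.034, "dz": 0, "roll": -3.5}, {"jaw": 0, "dx": 0.02, "dy": -0.034, "dz": 0, "roll": -3.5}, {"jaw": 0, "dx": 0.02, "dy": -0.034, "dz": 0, "roll": -3.5}, {"jaw": 0, "dx": 0.02, "dy": -0.034, "dz": 0, "roll": -3.5}, {"jaw": 0, "dx": 0.02, "dy": -0.034, "dz": 0, "roll": -3.5}, {"jaw": 0, "dx": 0.02, "dy": -0.034, "dz": 0, "roll": -3.5}, {"jaw": 0, "dx": 0.02, "dy": -0.034, "dz": 0, "roll": -3.4}], "newtons": 20}}

```text
t: 1.35
eef_pos: [0.3704, 0.3203, 0.2264]
ee_rot: [3.141, -0.0, -0.849]
force: [0.7, -0.0, -0.1]
width: 0.0008
gripper_force: 0.0
```

Call:
{"op": "servo_tool", "data": {"moves": [{"jaw": 0, "dx": 0.015, "dy": -0.024, "dz": -0.015, "roll": 0}, {"jaw": 0, "dx": 0.015, "dy": -0.024, "dz": -0.015, "roll": 0}, {"jaw": 0, "dx": 0.015, "dy": -0.024, "dz": -0.015, "roll": 0}, {"jaw": 0, "dx": 0.015, "dy": -0.024, "dz": -0.015, "roll": 0}, {"jaw": 0, "dx": 0.015, "dy": -0.024, "dz": -0.015, "roll": 0}, {"jaw": 0, "dx": 0.011, "dy": -0.014, "dz": -0.01, "roll": 0}, {"jaw": 0, "dx": 0.007, "dy": -0.008, "dz": 0.0015, "roll": 0}, {"jaw": 0, "dx": 0.007, "dy": -0.008, "dz": 0.0015, "roll": 0}, {"jaw": 0, "dx": 0.007, "dy": -0.008, "dz": 0.0015, "roll": 0}, {"jaw": 0, "dx": 0, "dy": 0, "dz": 0, "roll": 0}]}}

```text
t: 2.6
eef_pos: [0.4775, 0.1635, 0.1465]
ee_rot: [-3.141, -0.0, -0.847]
force: [-0.4, -0.4, -0.1]
width: 0.0004
gripper_force: 0.0
```

```bash
python3 - <<'E'
from station import *
import cv2,numpy as np
from h import *
s=get_state();print(s['t'],s['eef_pos'],s['force'],s['ee_rot'])
p,_=tcp(-.6,0);print(((s['eef_pos']-p)@RA(PSI,-.6)).round(4))
for i in range(4):
    f,_=grab_frame('scene');print(get_state()['force'].round(2))
cv2.imwrite('pics/s1.png',cv2.resize(f[150:330,200:470,::-1],None,fx=2.9,fy=2.9))
E
```

```text
2.6 [0.47753324 0.16354785 0.14652995] [-0.44935043 -0.40686334 -0.07389787] [-3.14068199e+00 -1.53565469e-05 -8.47367379e-01]
[0.0009 0.008  0.0009]
[-0.46 -0.43 -0.6 ]
[-0.7   0.02  0.57]
[ 0.71  1.2  -0.31]
[-0.8   0.17 -0.56]
```

View pics/s1.png

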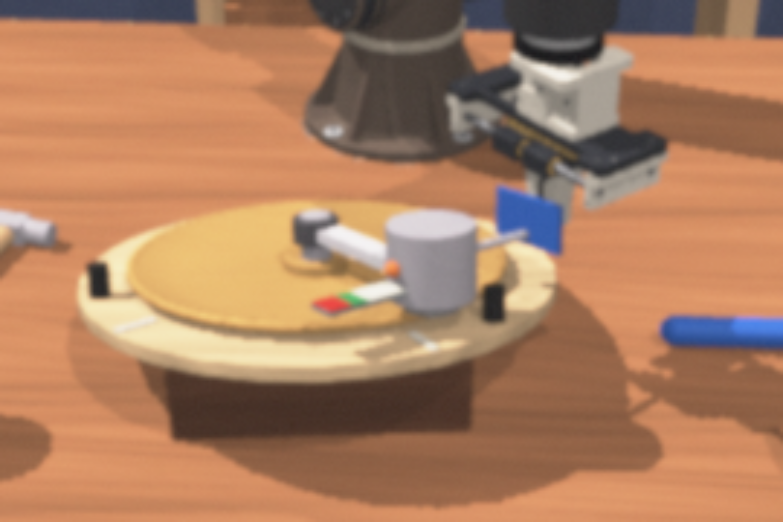

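The fingers stand just behind the plate, with a small gap, and the orange ball is at crop (391,267), next to the pot. I now build an arm-angle measurement and a simulator.

```bash
cat >> h.py <<'E'
def pot_a(name,f,d,c):
    q=(cloud(d,c)-O)@RB(PSI);hsv=cv2.cvtColor(f,cv2.COLOR_RGB2HSV)
    r=np.hypot(q[...,0],q[...,1])
    m=(d>0)&(abs(q[...,2]-.09)<.004)&(r>.12)&(r<.22)&(hsv[...,1]<60)&(q[...,0]>0)
    m=cv2.morphologyEx(m.astype(np.uint8),cv2.MORPH_OPEN,np.ones((3,3)))
    n,l,st,_=cv2.connectedComponentsWithStats(m)
    if n<2:return None,0
    k=1+st[1:,4].argmax();Q=q[l==k]
    g=least_squares(lambda x:np.maximum(np.hypot(Q[:,0]-.17*np.cos(x[0]),Q[:,1]+.17*np.sin(x[0]))-.038,0),[-np.arctan2(Q[:,1].mean(),Q[:,0].mean())])
    return -np.arctan2(Q[:,1].mean(),Q[:,0].mean()),st[k,4]
def ball(f,d,c):
    hsv=cv2.cvtColor(f,cv2.COLOR_RGB2HSV);q=(cloud(d,c)-O)@RB(PSI)
    m=(hsv[...,0]<14)&(hsv[...,1]>150)&(hsv[...,2]>200)&(abs(q[...,2]-.045)<.025)&(np.hypot(q[...,0],q[...,1])<.24)
    return np.median(q[m],axis=0) if m.any() else None,m.sum()
def look(names=('scene','top')):
    from station import grab_frame,get_state,calibration
    s=get_state();out={}
    for n in names:
        f,d=grab_frame(n);c=calibration(n);out[n]=(f,d)
        a,k=pot_a(n,f,d,c);b,kb=ball(f,d,c)
        print(n,'a',a,k,'ball',b,kb, 'bearing',None if b is None else -np.arctan2(b[1],b[0]))
        if a is not None and b is not None: print('  ball c from a:',-.04-((RA(0,a).T@RA(0,0))@b)[1] if 0 else -.04-(np.sin(a)*b[0]+np.cos(a)*b[1]))
    s2=get_state();F=(s['force']+s2['force'])/2
    if a is None:a=-.6
    print('t',s2['t'],'eef',s2['eef_pos'].round(4),'yaw',np.degrees(s2['ee_rot'][2]).round(1),'F',s['force'].round(1),s2['force'].round(1))
    return out
def state_c(p,a):   # compression from TCP and arm angle
    return -((p-tcp(a,0)[0])@RA(PSI,a))[1]
E
python3 - <<'E'
from h import *
look()
E
```

```text
scene a -0.5876667990780887 231 ball [0.19392679 0.01681439 0.04211971] 40 bearing -0.08648853352396
  ball c from a: 0.05352348894758096
top a -0.6154804034776195 157 ball [0.19717846 0.01393825 0.04496695] 67 bearing -0.07057108820064684
  ball c from a: 0.06246062733801049
t 2.9 eef [0.4768 0.1639 0.1461] yaw -48.5 F [-0.8  0.2 -0.6] [-0.6  0.1 -0.6]
```

```bash
cat >> h.py <<'E'
def sim(a,p0,moves,mf,h=0,every=True,lag=0):
    """moves: rows (dx,dy,dz) ; returns list (a,c,w) per row"""
    p=np.array(p0,float);out=[];n=25;dt=.125/n
    for m in moves:
        for i in range(n):
            p=p+np.array(m[:3])/n;c=np.clip(state_c(p,a)+h,0,.064)
            w=(150*c*.17+mf*2.8*9.81*.162*np.sin(T)*np.sin(a))/3.5
            a=min(max(a+w*dt,-.6),1.1)
        out.append((round(a,3),round(c*1e3,1),round(w,2)))
    return out
E
python3 - <<'E'
from h import *
from station import get_state
p=get_state()['eef_pos'];print(state_c(p,-.6))
m=[(.005,-.006,.001)]*5+[(.002,-.0025,.0005)]*1+[(0,0,0)]*4
for mf in(.5,1,1.5):print(mf,sim(-.6,p,m,mf))
E
```

```text
-0.008730503811042819
0.5 [(-0.6, np.float64(0.0), np.float64(-0.08)), (-0.6, np.float64(7.0), np.float64(-0.03)), (np.float64(-0.599), np.float64(14.8), np.float64(0.03)), (np.float64(-0.593), np.float64(21.5), np.float64(0.08)), (np.float64(-0.58), np.float64(27.3), np.float64(0.12)), (np.float64(-0.565), np.float64(27.9), np.float64(0.13)), (np.float64(-0.551), np.float64(25.4), np.float64(0.11)), (np.float64(-0.538), np.float64(23.3), np.float64(0.09)), (np.float64(-0.527), np.float64(21.4), np.float64(0.08)), (np.float64(-0.517), np.float64(19.8), np.float64(0.07))]
1 [(-0.6, np.float64(0.0), np.float64(-0.17)), (-0.6, np.float64(7.0), np.float64(-0.11)), (-0.6, np.float64(14.9), np.float64(-0.06)), (np.float64(-0.6), np.float64(22.8), np.float64(0.0)), (np.float64(-0.596), np.float64(30.0), np.float64(0.05)), (np.float64(-0.588), np.float64(31.9), np.float64(0.07)), (np.float64(-0.58), np.float64(30.5), np.float64(0.06)), (np.float64(-0.573), np.float64(29.2), np.float64(0.05)), (np.float64(-0.567), np.float64(28.1), np.float64(0.05)), (np.float64(-0.561), np.float64(27.2), np.float64(0.04))]
1.5 [(-0.6, np.float64(0.0), np.float64(-0.25)), (-0.6, np.float64(7.0), np.float64(-0.2)), (-0.6, np.float64(14.9), np.float64(-0.14)), (-0.6, np.float64(22.8), np.float64(-0.08)), (-0.6, np.float64(30.6), np.float64(-0.02)), (-0.6, np.float64(33.9), np.float64(-0.0)), (-0.6, np.float64(33.9), np.float64(-0.0)), (-0.6, np.float64(33.9), np.float64(-0.0)), (-0.6, np.float64(33.9), np.float64(-0.0)), (-0.6, np.float64(33.9), np.float64(-0.0))]
```

Call:
{"op": "servo_tool", "data": {"moves": [{"jaw": 0, "dx": 0.005, "dy": -0.006, "dz": 0.001, "roll": 0}, {"jaw": 0, "dx": 0.005, "dy": -0.006, "dz": 0.001, "roll": 0}, {"jaw": 0, "dx": 0.005, "dy": -0.006, "dz": 0.001, "roll": 0}, {"jaw": 0, "dx": 0.005, "dy": -0.006, "dz": 0.001, "roll": 0}, {"jaw": 0, "dx": 0.005, "dy": -0.006, "dz": 0.001, "roll": 0}, {"jaw": 0, "dx": 0.002, "dy": -0.0025, "dz": 0.0005, "roll": 0}, {"jaw": 0, "dx": 0, "dy": 0, "dz": 0, "roll": 0}, {"jaw": 0, "dx": 0, "dy": 0, "dz": 0, "roll": 0}, {"jaw": 0, "dx": 0, "dy": 0, "dz": 0, "roll": 0}, {"jaw": 0, "dx": 0, "dy": 0, "dz": 0, "roll": 0}]}}

```text
t: 4.15
eef_pos: [0.5049, 0.1318, 0.1519]
ee_rot: [-3.139, 0.0, -0.847]
force: [0.0, 6.4, -0.3]
width: 0.0006
gripper_force: 2.4
```

```bash
sed -i 's/(hsv\[...,0\]<14)&/(hsv[...,0]>4)\&(hsv[...,0]<15)\&/' h.py; python3 - <<'E'
from h import *
from station import get_state
F=[get_state()['force']]
for i in range(2):
    o=look(('scene','top'));F.append(get_state()['force'])
u=RA(PSI,-.56)[:,1];print('F along',np.array(F)@u,'mean',np.mean(F,0)@u)
p=get_state()['eef_pos']
for a in(-.6,-.56,-.52):print(a,state_c(p,a))
f=o['scene'][0];cv2.imwrite('pics/s2.png',cv2.resize(f[150:330,200:470,::-1],None,fx=2.9,fy=2.9))
E
```

```text
scene a -0.5596876137731895 243 ball [0.18771358 0.02918276 0.05808204] 24 bearing -0.15422965928558502
  ball c from a: 0.0349310951692848
top a -0.5575184976280719 156 ball [0.18682054 0.01773582 0.04688827] 16 bearing -0.09465136684386398
  ball c from a: 0.04379331031479849
t 4.25 eef [0.5048 0.1319 0.1519] yaw -48.5 F [ 0.   6.4 -0.3] [-0.5  6.2 -1. ]
scene a -0.5638635518010625 232 ball [0.18789335 0.02924855 0.05696689] 24 bearing -0.15442633817391993
  ball c from a: 0.035699882724015454
top a -0.5967595533353582 101 ball [0.18809202 0.01164506 0.04854064] 14 bearing -0.06183260179825282
  ball c from a: 0.05606880058121925
t 4.35 eef [0.5049 0.1319 0.152 ] yaw -48.5 F [-0.5  6.2 -1. ] [-1.   6.6  0.2]
F along [4.91989967 5.22763578 5.6507571 ] mean 5.266097516183289
-0.6 0.03421543549650518
-0.56 0.02723729262292086
-0.52 0.02040675039947868
```

View pics/s2.png

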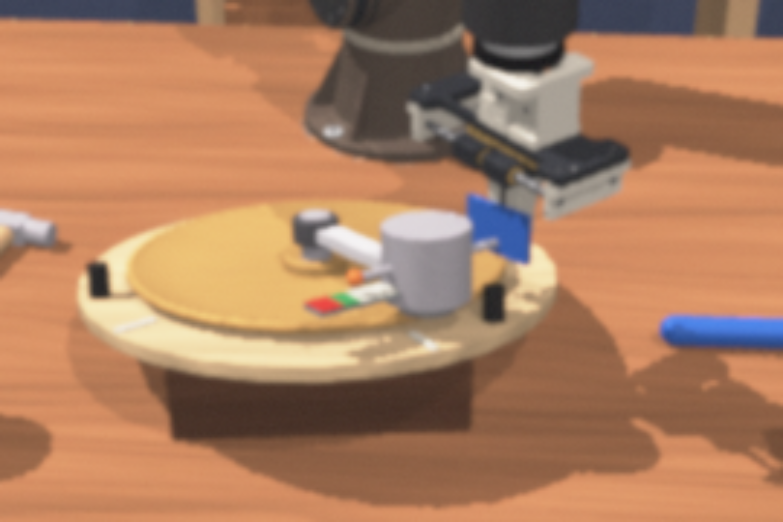

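The ball at crop (355,274) sits at the white/green border, so c ≈ 0.033. Force and geometry agree to within about 3 mm. Next I plan the first pushing rows.

```bash
cat >> h.py <<'E'
HO=.003
def plan(a,p0,yaw0,mf,cs,rows=10,HO=HO,hold=None,test=(.6,.8,1,1.2,1.4)):
    """cs: compression targets at end of each row"""
    p=np.array(p0);yaw=yaw0;mv=[];a0=a
    for k in range(rows):
        # predict a at end of row for target c
        an=a
        for _ in range(8):
            q,y=tcp(an,cs[k]-HO);m=np.round((q-p)*2000)/2000
            r=sim(a,p,[m],mf,HO)[0];an=float(r[0])
        if hold is not None and k>=hold: m=np.zeros(3);y=yaw;an=float(sim(a,p,[m],mf,HO)[0][0])
        roll=np.round(np.degrees(y-yaw)*2)/2
        mv.append((*m,roll));p=p+m;yaw+=np.radians(roll);a=an
    print('['+', '.join('{"jaw":0,"dx":%.4g,"dy":%.4g,"dz":%.4g,"roll":%.4g}'%tuple(x+0. for x in m) for m in mv)+']')
    for t in test:
        print(t,' '.join('%.3f/%.0f/%.2f'%(float(x),float(y),float(z)) for x,y,z in sim(a0,p0,mv,t,HO)))
    return mv
E
python3 - <<'E'
from h import *
from station import get_state
s=get_state();p=s['eef_pos'];a=-.572
print(state_c(p,a)+HO,((p-tcp(a,0)[0])@RA(PSI,a)).round(4))
plan(a,p,s['ee_rot'][2],1.,[.036,.040,.043]+[.043]*7)
E
```

```text
0.03231574094905037 [-0.0022 -0.0293  0.0009]
[{"jaw":0,"dx":0.0065,"dy":-0.0025,"dz":0.0005,"roll":-2.5}, {"jaw":0,"dx":0.005,"dy":-0.004,"dz":0.001,"roll":-0.5}, {"jaw":0,"dx":0.005,"dy":-0.004,"dz":0.001,"roll":-1.5}, {"jaw":0,"dx":0.0035,"dy":-0.002,"dz":0.001,"roll":-1}, {"jaw":0,"dx":0.004,"dy":-0.002,"dz":0.0005,"roll":-1}, {"jaw":0,"dx":0.0035,"dy":-0.0025,"dz":0.001,"roll":-1.5}, {"jaw":0,"dx":0.004,"dy":-0.002,"dz":0.001,"roll":-1.5}, {"jaw":0,"dx":0.0035,"dy":-0.003,"dz":0.0005,"roll":-1}, {"jaw":0,"dx":0.004,"dy":-0.0025,"dz":0.001,"roll":-1.5}, {"jaw":0,"dx":0.004,"dy":-0.003,"dz":0.001,"roll":-1.5}]
0.6 -0.553/35/0.16 -0.531/38/0.19 -0.506/40/0.20 -0.481/39/0.20 -0.456/38/0.20 -0.430/38/0.20 -0.405/38/0.20 -0.379/37/0.21 -0.353/37/0.21 -0.326/37/0.21
0.8 -0.556/36/0.14 -0.538/39/0.16 -0.516/41/0.19 -0.492/41/0.19 -0.469/41/0.19 -0.445/41/0.20 -0.420/40/0.20 -0.395/40/0.20 -0.369/40/0.21 -0.343/40/0.21
1 -0.560/36/0.11 -0.544/40/0.14 -0.525/43/0.17 -0.504/43/0.17 -0.482/43/0.18 -0.459/43/0.19 -0.436/43/0.19 -0.412/43/0.20 -0.387/43/0.20 -0.361/43/0.21
1.2 -0.564/37/0.08 -0.551/41/0.12 -0.535/45/0.15 -0.516/45/0.16 -0.496/46/0.16 -0.475/46/0.17 -0.452/46/0.18 -0.429/46/0.19 -0.405/46/0.20 -0.379/46/0.21
1.4 -0.568/38/0.05 -0.558/42/0.09 -0.545/46/0.13 -0.528/47/0.14 -0.510/48/0.15 -0.491/49/0.16 -0.470/49/0.17 -0.447/50/0.18 -0.424/50/0.19 -0.399/50/0.20
```

Call:
{"op": "servo_tool", "data": {"moves": [{"jaw": 0, "dx": 0.0065, "dy": -0.0025, "dz": 0.0005, "roll": -2.5}, {"jaw": 0, "dx": 0.005, "dy": -0.004, "dz": 0.001, "roll": -0.5}, {"jaw": 0, "dx": 0.005, "dy": -0.004, "dz": 0.001, "roll": -1.5}, {"jaw": 0, "dx": 0.0035, "dy": -0.002, "dz": 0.001, "roll": -1}, {"jaw": 0, "dx": 0.004, "dy": -0.002, "dz": 0.0005, "roll": -1}, {"jaw": 0, "dx": 0.0035, "dy": -0.0025, "dz": 0.001, "roll": -1.5}, {"jaw": 0, "dx": 0.004, "dy": -0.002, "dz": 0.001, "roll": -1.5}, {"jaw": 0, "dx": 0.0035, "dy": -0.003, "dz": 0.0005, "roll": -1}, {"jaw": 0, "dx": 0.004, "dy": -0.0025, "dz": 0.001, "roll": -1.5}, {"jaw": 0, "dx": 0.004, "dy": -0.003, "dz": 0.001, "roll": -1.5}]}}

```text
t: 5.6
eef_pos: [0.5466, 0.1037, 0.1597]
ee_rot: [3.141, 0.001, -1.084]
force: [-1.8, 5.5, -2.0]
width: 0.0006
gripper_force: 2.9
```

```bash
python3 - <<'E'
from h import *
from station import get_state
F0=get_state()['force']
o=look(('scene',));s=get_state();p=s['eef_pos']
for a in(-.40,-.38,-.36,-.34):print(a,state_c(p,a)+HO,(F0@RA(PSI,a)).round(2),(s['force']@RA(PSI,a)).round(2))
f=o['scene'][0];cv2.imwrite('pics/s3.png',cv2.resize(f[180:290,250:400,::-1],None,fx=5,fy=5))
plan(-.372,p,s['ee_rot'][2],1.,[.043]*10)
E
```

```text
scene a -0.3394630986717371 252 ball [ 0.19161256 -0.01934512  0.05779241] 20 bearing 0.10061859578678752
  ball c from a: 0.04204447802987458
t 5.65 eef [0.5473 0.1036 0.1598] yaw -62.2 F [-1.8  5.5 -2. ] [ 1.6  5.7 -1.3]
-0.4 0.05019801446356325 [ 0.87  5.8  -1.72] [ 3.9   4.25 -1.84]
-0.38 0.04664347486211893 [ 0.75  5.82 -1.72] [ 3.82  4.32 -1.84]
-0.36 0.04311927685932289 [ 0.64  5.83 -1.72] [ 3.73  4.4  -1.84]
-0.34 0.0396268300873876 [ 0.52  5.84 -1.72] [ 3.64  4.47 -1.84]
[{"jaw":0,"dx":0.003,"dy":-0.001,"dz":0.001,"roll":-1}, {"jaw":0,"dx":0.004,"dy":-0.0035,"dz":0.001,"roll":-1.5}, {"jaw":0,"dx":0.0045,"dy":-0.0035,"dz":0.0005,"roll":-1.5}, {"jaw":0,"dx":0.004,"dy":-0.0035,"dz":0.001,"roll":-1.5}, {"jaw":0,"dx":0.004,"dy":-0.004,"dz":0.001,"roll":-1.5}, {"jaw":0,"dx":0.004,"dy":-0.0045,"dz":0.0005,"roll":-2}, {"jaw":0,"dx":0.0045,"dy":-0.0045,"dz":0.001,"roll":-1.5}, {"jaw":0,"dx":0.004,"dy":-0.005,"dz":0.001,"roll":-2}, {"jaw":0,"dx":0.0045,"dy":-0.0055,"dz":0.0005,"roll":-2}, {"jaw":0,"dx":0.004,"dy":-0.0055,"dz":0.001,"roll":-2}]
0.6 -0.340/42/0.25 -0.309/42/0.25 -0.277/41/0.25 -0.246/40/0.25 -0.214/40/0.25 -0.182/40/0.26 -0.149/40/0.26 -0.116/40/0.27 -0.081/40/0.28 -0.046/40/0.29
0.8 -0.342/42/0.23 -0.313/42/0.24 -0.283/42/0.24 -0.253/42/0.24 -0.222/41/0.25 -0.190/41/0.26 -0.157/41/0.26 -0.124/41/0.27 -0.089/42/0.28 -0.053/42/0.29
1 -0.345/43/0.21 -0.317/43/0.22 -0.289/43/0.23 -0.260/43/0.24 -0.230/43/0.24 -0.198/43/0.25 -0.166/43/0.26 -0.132/43/0.27 -0.097/43/0.29 -0.061/43/0.29
1.2 -0.347/43/0.20 -0.322/44/0.21 -0.295/44/0.22 -0.267/44/0.23 -0.238/44/0.24 -0.207/44/0.25 -0.175/44/0.26 -0.141/44/0.27 -0.106/45/0.29 -0.069/44/0.30
1.4 -0.350/44/0.18 -0.326/45/0.19 -0.301/45/0.21 -0.274/45/0.22 -0.246/46/0.23 -0.216/46/0.25 -0.184/46/0.26 -0.151/46/0.27 -0.115/46/0.29 -0.078/46/0.30
```

View pics/s3.png

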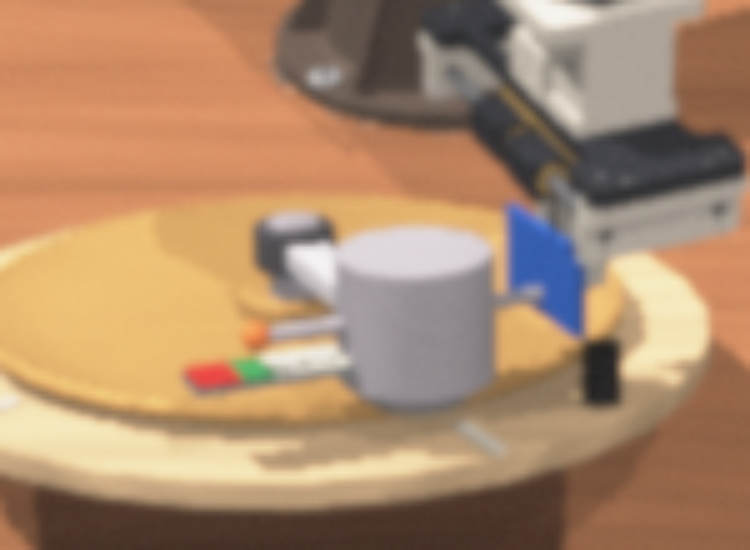

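The ball at crop (256,333) is above the middle of the green (235–272). I replan from a ≈ -0.343.

```bash
python3 - <<'E'
from h import *
from station import get_state
s=get_state();p=s['eef_pos'];print(state_c(p,-.343)+HO)
plan(-.343,p,s['ee_rot'][2],.9,[.042]+[.043]*9)
print(sim(-.36,p,[(0,0,0)],1))
E
```

```text
0.04014861789816343
[{"jaw":0,"dx":0.007,"dy":-0.0035,"dz":0.002,"roll":-2.5}, {"jaw":0,"dx":0.0045,"dy":-0.005,"dz":0.0005,"roll":-1.5}, {"jaw":0,"dx":0.0045,"dy":-0.0035,"dz":0.001,"roll":-1.5}, {"jaw":0,"dx":0.004,"dy":-0.0045,"dz":0.001,"roll":-2}, {"jaw":0,"dx":0.0045,"dy":-0.0045,"dz":0.001,"roll":-2}, {"jaw":0,"dx":0.0045,"dy":-0.0045,"dz":0.0005,"roll":-1.5}, {"jaw":0,"dx":0.004,"dy":-0.0055,"dz":0.001,"roll":-2}, {"jaw":0,"dx":0.0045,"dy":-0.0055,"dz":0.001,"roll":-2}, {"jaw":0,"dx":0.004,"dy":-0.0055,"dz":0.0005,"roll":-2}, {"jaw":0,"dx":0.004,"dy":-0.0065,"dz":0.001,"roll":-2.5}]
0.6 -0.313/41/0.25 -0.281/42/0.26 -0.249/42/0.26 -0.216/42/0.26 -0.182/41/0.27 -0.149/41/0.27 -0.114/41/0.28 -0.078/42/0.29 -0.042/41/0.29 -0.005/42/0.30
0.8 -0.315/42/0.23 -0.285/43/0.25 -0.254/42/0.25 -0.222/43/0.26 -0.189/43/0.27 -0.156/42/0.27 -0.121/43/0.28 -0.085/43/0.29 -0.048/42/0.30 -0.011/43/0.31
1 -0.317/42/0.22 -0.289/44/0.23 -0.259/43/0.24 -0.228/44/0.25 -0.196/44/0.26 -0.163/44/0.27 -0.128/44/0.28 -0.093/44/0.29 -0.055/44/0.30 -0.017/44/0.31
1.2 -0.319/43/0.20 -0.293/44/0.22 -0.265/44/0.23 -0.235/45/0.24 -0.204/45/0.26 -0.171/45/0.27 -0.136/45/0.28 -0.100/45/0.29 -0.063/45/0.30 -0.024/45/0.32
1.4 -0.322/43/0.18 -0.297/45/0.21 -0.270/45/0.22 -0.242/46/0.24 -0.211/46/0.25 -0.179/46/0.26 -0.145/47/0.28 -0.108/47/0.30 -0.071/46/0.31 -0.031/46/0.32
[(np.float64(-0.338), np.float64(36.4), np.float64(0.17))]
```

Call:
{"op": "servo_tool", "data": {"moves": [{"jaw": 0, "dx": 0.007, "dy": -0.0035, "dz": 0.002, "roll": -2.5}, {"jaw": 0, "dx": 0.0045, "dy": -0.005, "dz": 0.0005, "roll": -1.5}, {"jaw": 0, "dx": 0.0045, "dy": -0.0035, "dz": 0.001, "roll": -1.5}, {"jaw": 0, "dx": 0.004, "dy": -0.0045, "dz": 0.001, "roll": -2}, {"jaw": 0, "dx": 0.0045, "dy": -0.0045, "dz": 0.001, "roll": -2}, {"jaw": 0, "dx": 0.0045, "dy": -0.0045, "dz": 0.0005, "roll": -1.5}, {"jaw": 0, "dx": 0.004, "dy": -0.0055, "dz": 0.001, "roll": -2}, {"jaw": 0, "dx": 0.0045, "dy": -0.0055, "dz": 0.001, "roll": -2}, {"jaw": 0, "dx": 0.004, "dy": -0.0055, "dz": 0.0005, "roll": -2}, {"jaw": 0, "dx": 0.004, "dy": -0.0065, "dz": 0.001, "roll": -2.5}]}}

```text
t: 6.9
eef_pos: [0.5913, 0.0551, 0.1682]
ee_rot: [3.139, 0.001, -1.425]
force: [-1.8, 5.1, -5.1]
width: 0.0006
gripper_force: 2.9
```

```bash
python3 - <<'E'
from h import *
from station import get_state
s0=get_state();F0=s0['force'];p0=s0['eef_pos']
o=look(('scene',));s=get_state();p=s['eef_pos']
for a in(-.03,-.01,.01,.03):print(a,state_c(p0,a)+HO,state_c(p,a)+HO,(F0@RA(PSI,a)).round(2),(s['force']@RA(PSI,a)).round(2))
f=o['scene'][0];cv2.imwrite('pics/s4.png',cv2.resize(f[180:290,250:400,::-1],None,fx=5,fy=5))
E
```

```text
scene a 0.0021597139460724987 257 ball [ 0.17046141 -0.08279072  0.0558088 ] 23 bearing 0.4521310057235655
  ball c from a: 0.04242238407630653
t 6.95 eef [0.5922 0.0546 0.1685] yaw -81.7 F [-1.8  5.1 -5.1] [ 1.9  6.6 -3. ]
-0.03 0.04569092590195583 0.04626831886695632 [-2.06  5.36 -4.71] [ 2.23  6.19 -3.52]
-0.01 0.04217475970435499 0.04273491241416105 [-2.16  5.32 -4.71] [ 2.11  6.24 -3.52]
0.01 0.03876162922525171 0.039304317626248024 [-2.27  5.27 -4.71] [ 1.98  6.28 -3.52]
0.03 0.03545289967132984 0.03597790669539176 [-2.37  5.23 -4.71] [ 1.86  6.32 -3.52]
```

View pics/s4.png

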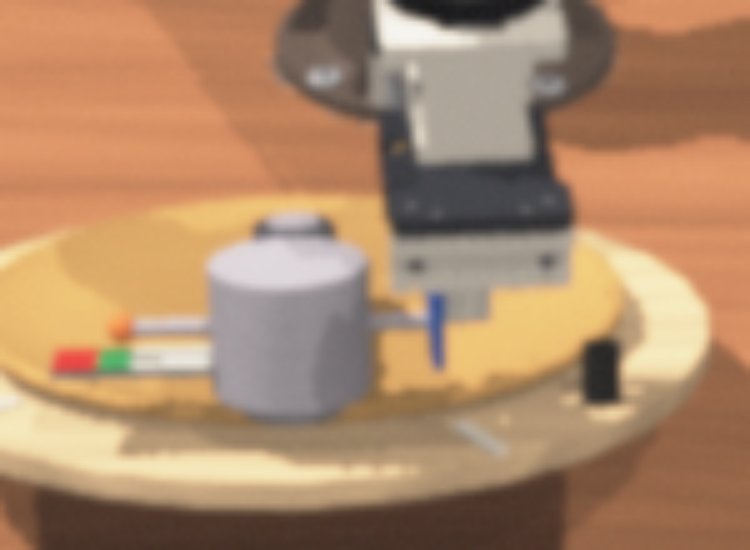

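The ball at crop (121,327) is over the green (99–131), so c ≈ 0.041 at a ≈ 0. I continue.

```bash
python3 - <<'E'
from h import *
from station import get_state
s=get_state();p=s['eef_pos'];print(state_c(p,.009)+HO)
plan(.009,p,s['ee_rot'][2],.9,[.042]+[.0435]*9)
E
```

```text
0.03947152281587861
[{"jaw":0,"dx":0.0065,"dy":-0.0085,"dz":0.0015,"roll":-3}, {"jaw":0,"dx":0.004,"dy":-0.008,"dz":0.001,"roll":-2.5}, {"jaw":0,"dx":0.0035,"dy":-0.0075,"dz":0.0005,"roll":-2.5}, {"jaw":0,"dx":0.0035,"dy":-0.0075,"dz":0.0005,"roll":-2.5}, {"jaw":0,"dx":0.003,"dy":-0.008,"dz":0.0005,"roll":-2.5}, {"jaw":0,"dx":0.0025,"dy":-0.0085,"dz":0.0005,"roll":-2.5}, {"jaw":0,"dx":0.0025,"dy":-0.009,"dz":0,"roll":-3}, {"jaw":0,"dx":0.002,"dy":-0.0095,"dz":0.0005,"roll":-2.5}, {"jaw":0,"dx":0.002,"dy":-0.0095,"dz":0,"roll":-3}, {"jaw":0,"dx":0.001,"dy":-0.01,"dz":0,"roll":-3}]
0.6 0.047/42/0.32 0.088/44/0.33 0.130/44/0.34 0.174/44/0.35 0.219/44/0.36 0.264/45/0.37 0.312/45/0.38 0.360/46/0.40 0.410/46/0.40 0.462/46/0.42
0.8 0.047/42/0.32 0.089/44/0.34 0.132/44/0.35 0.176/44/0.36 0.222/44/0.37 0.269/44/0.38 0.318/44/0.39 0.368/45/0.41 0.420/44/0.42 0.473/45/0.43
1 0.048/42/0.32 0.089/44/0.34 0.133/44/0.36 0.178/43/0.37 0.225/43/0.38 0.274/43/0.39 0.324/43/0.41 0.376/43/0.42 0.429/43/0.43 0.484/43/0.45
1.2 0.048/42/0.32 0.090/44/0.35 0.134/44/0.36 0.181/43/0.38 0.229/43/0.39 0.278/42/0.40 0.330/42/0.42 0.383/42/0.44 0.439/41/0.45 0.496/41/0.46
1.4 0.048/42/0.33 0.090/43/0.35 0.136/43/0.37 0.183/43/0.38 0.232/42/0.40 0.283/42/0.42 0.336/41/0.43 0.392/40/0.45 0.449/40/0.46 0.508/39/0.48
```

Call:
{"op": "servo_tool", "data": {"moves": [{"jaw": 0, "dx": 0.0065, "dy": -0.0085, "dz": 0.0015, "roll": -3}, {"jaw": 0, "dx": 0.004, "dy": -0.008, "dz": 0.001, "roll": -2.5}, {"jaw": 0, "dx": 0.0035, "dy": -0.0075, "dz": 0.0005, "roll": -2.5}, {"jaw": 0, "dx": 0.0035, "dy": -0.0075, "dz": 0.0005, "roll": -2.5}, {"jaw": 0, "dx": 0.003, "dy": -0.008, "dz": 0.0005, "roll": -2.5}, {"jaw": 0, "dx": 0.0025, "dy": -0.0085, "dz": 0.0005, "roll": -2.5}, {"jaw": 0, "dx": 0.0025, "dy": -0.009, "dz": 0, "roll": -3}, {"jaw": 0, "dx": 0.002, "dy": -0.0095, "dz": 0.0005, "roll": -2.5}, {"jaw": 0, "dx": 0.002, "dy": -0.0095, "dz": 0, "roll": -3}, {"jaw": 0, "dx": 0.001, "dy": -0.01, "dz": 0, "roll": -3}]}}

```text
t: 8.2
eef_pos: [0.6226, -0.0305, 0.1738]
ee_rot: [3.14, 0.001, -1.895]
force: [0.5, 7.0, -3.4]
width: 0.0003
gripper_force: 2.9
```

```bash
python3 - <<'E'
from h import *
from station import get_state
s0=get_state();F0=s0['force'];p0=s0['eef_pos']
o=look(('scene',));s=get_state();p=s['eef_pos']
for a in(.44,.46,.48,.5,.52):print(a,state_c(p0,a)+HO,state_c(p,a)+HO,(F0@RA(PSI,a)).round(2),(s['force']@RA(PSI,a)).round(2),((p-tcp(a,0)[0])@RA(PSI,a)).round(4))
f=o['scene'][0];cv2.imwrite('pics/s5.png',cv2.resize(f[180:290,215:365,::-1],None,fx=5,fy=5))
E
```

```text
scene a 0.5721289119124388 68 ball [ 0.11363956 -0.15272397  0.05321603] 7 bearing 0.9310918043234722
  ball c from a: 0.026875625079815398
t 8.25 eef [ 0.6232 -0.0315  0.1741] yaw -108.7 F [ 0.5  7.  -3.4] [ 4.7  3.8 -1.1]
0.44 0.0490041806806913 0.04974915923778897 [-2.36  6.44 -3.58] [ 2.97  4.83 -2.29] [ 0.0034 -0.0467  0.0005]
0.46 0.04557178549921337 0.04629685359639185 [-2.49  6.39 -3.58] [ 2.87  4.89 -2.29] [ 0.0019 -0.0433  0.0005]
0.48 0.042170160577839864 0.04287502819752772 [-2.62  6.34 -3.58] [ 2.77  4.95 -2.29] [ 0.0003 -0.0399  0.0005]
0.5 0.03880066652118499 0.03948505172573247 [-2.75  6.28 -3.58] [ 2.67  5.   -2.29] [-0.0013 -0.0365  0.0005]
0.52 0.035464651081945395 0.03612828012639569 [-2.87  6.23 -3.58] [ 2.57  5.06 -2.29] [-0.003  -0.0331  0.0005]
```

View pics/s5.png

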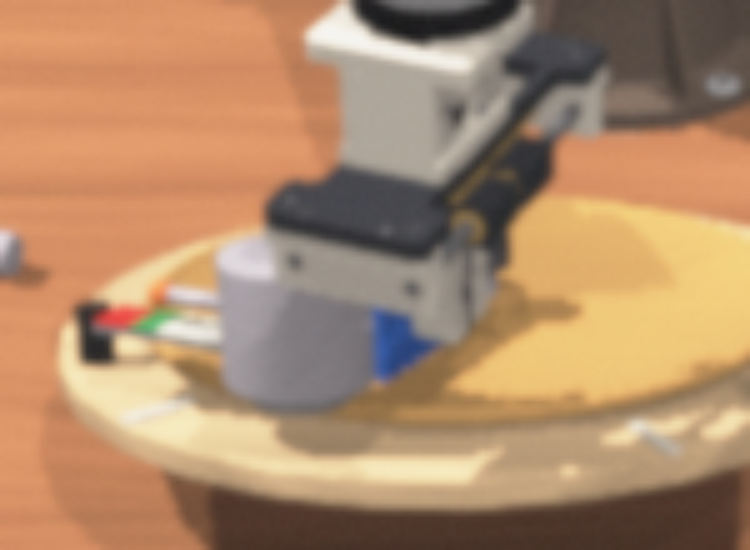

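```bash
python3 - <<'E'
from h import *
from station import calibration
c=calibration('scene')
def sil(a):
    th=np.linspace(0,6.28,90);X=np.concatenate([np.c_[.17+.038*np.cos(th),.038*np.sin(th),0*th+z] for z in(.03,.06,.088)])
    u=proj(O+X@RA(PSI,a).T,c);return u[:,0].min(),u[:,0].max()
for a in(-.36,-.35,-.34,-.02,-.01,0,.01,.44,.46,.48,.5,.52):
    l,r=sil(a)
    x0=250 if a<.3 else 215
    print(a,'pot crop x',((l-x0+.5)*5).round(),((r-x0+.5)*5).round(),'ball c=38,42,46',[tuple(((proj((O+RA(PSI,a)@[.17,-.04-k,.052])[None],c)[0]-[x0-.5,179.5])*5).round()) for k in(.038,.042,.046)],
     'gw,gr',[tuple(((proj((O+RA(PSI,a)@[.17,k,.03])[None],c)[0]-[x0-.5,179.5])*5).round()) for k in(-.075,-.091)])
E
```

```text
-0.36 pot crop x 334.0 497.0 ball c=38,42,46 [(np.float64(262.0), np.float64(347.0)), (np.float64(254.0), np.float64(348.0)), (np.float64(246.0), np.float64(350.0))] gw,gr [(np.float64(270.0), np.float64(390.0)), (np.float64(237.0), np.float64(396.0))]
-0.35 pot crop x 331.0 493.0 ball c=38,42,46 [(np.float64(258.0), np.float64(347.0)), (np.float64(250.0), np.float64(348.0)), (np.float64(242.0), np.float64(350.0))] gw,gr [(np.float64(266.0), np.float64(390.0)), (np.float64(233.0), np.float64(396.0))]
-0.34 pot crop x 327.0 490.0 ball c=38,42,46 [(np.float64(254.0), np.float64(347.0)), (np.float64(246.0), np.float64(348.0)), (np.float64(237.0), np.float64(350.0))] gw,gr [(np.float64(262.0), np.float64(390.0)), (np.float64(229.0), np.float64(395.0))]
-0.02 pot crop x 213.0 379.0 ball c=38,42,46 [(np.float64(131.0), np.float64(340.0)), (np.float64(123.0), np.float64(341.0)), (np.float64(114.0), np.float64(341.0))] gw,gr [(np.float64(140.0), np.float64(384.0)), (np.float64(106.0), np.float64(385.0))]
-0.01 pot crop x 209.0 375.0 ball c=38,42,46 [(np.float64(128.0), np.float64(340.0)), (n
[... 1222 characters left out ...]
64(163.0), np.float64(305.0)), (np.float64(156.0), np.float64(304.0)), (np.float64(149.0), np.float64(303.0))] gw,gr [(np.float64(171.0), np.float64(348.0)), (np.float64(144.0), np.float64(344.0))]
0.5 pot crop x 209.0 376.0 ball c=38,42,46 [(np.float64(159.0), np.float64(303.0)), (np.float64(152.0), np.float64(302.0)), (np.float64(145.0), np.float64(301.0))] gw,gr [(np.float64(167.0), np.float64(346.0)), (np.float64(140.0), np.float64(342.0))]
0.52 pot crop x 203.0 370.0 ball c=38,42,46 [(np.float64(155.0), np.float64(302.0)), (np.float64(148.0), np.float64(300.0)), (np.float64(142.0), np.float64(299.0))] gw,gr [(np.float64(163.0), np.float64(344.0)), (np.float64(137.0), np.float64(340.0))]
```

The green band lies at crop 140–173 and the pot's left edge at 218, giving a ≈ 0.475. The ball at (160,293) gives c ≈ 0.041. Now the last pushing call, with the finger stopping after the second mark.

```bash
python3 - <<'E'
from h import *
from station import get_state
s=get_state();p=s['eef_pos'];print(state_c(p,.496)+HO)
plan(.496,p,s['ee_rot'][2],1.,[.042]+[.0435]*9,hold=8,test=(.5,.7,1,1.3,1.5))
E
```

```text
0.040160433832714594
[{"jaw":0,"dx":0.001,"dy":-0.0125,"dz":-0.0005,"roll":-4.5}, {"jaw":0,"dx":-0.0005,"dy":-0.0125,"dz":-0.001,"roll":-3}, {"jaw":0,"dx":-0.001,"dy":-0.0115,"dz":-0.0005,"roll":-4}, {"jaw":0,"dx":-0.0015,"dy":-0.012,"dz":-0.0005,"roll":-3.5}, {"jaw":0,"dx":-0.002,"dy":-0.012,"dz":-0.001,"roll":-3.5}, {"jaw":0,"dx":-0.0035,"dy":-0.012,"dz":-0.001,"roll":-4}, {"jaw":0,"dx":-0.004,"dy":-0.012,"dz":-0.0015,"roll":-4}, {"jaw":0,"dx":-0.005,"dy":-0.012,"dz":-0.0015,"roll":-4}, {"jaw":0,"dx":0,"dy":0,"dz":0,"roll":0}, {"jaw":0,"dx":0,"dy":0,"dz":0,"roll":0}]
0.5 0.544/44/0.39 0.595/47/0.42 0.648/48/0.44 0.704/50/0.46 0.762/51/0.47 0.822/52/0.49 0.884/53/0.50 0.947/54/0.51 1.007/44/0.44 1.058/35/0.38
0.7 0.547/43/0.42 0.601/46/0.45 0.658/46/0.46 0.717/47/0.48 0.778/48/0.49 0.841/49/0.51 0.905/50/0.52 0.971/50/0.53 1.033/40/0.46 1.087/31/0.40
1 0.552/42/0.46 0.611/44/0.49 0.673/44/0.50 0.737/44/0.52 0.802/44/0.53 0.870/44/0.54 0.938/44/0.55 1.008/44/0.57 1.074/33/0.50 1.100/28/0.47
1.3 0.557/41/0.50 0.622/42/0.53 0.689/41/0.54 0.757/41/0.56 0.828/40/0.57 0.900/39/0.58 0.973/38/0.59 1.047/37/0.60 1.100/28/0.54 1.100/28/0.54
1.5 0.561/41/0.53 0.629/41/0.56 0.699/40/0.57 0.771/38/0.58 0.845/37/0.59 0.920/36/0.61 0.997/34/0.62 1.074/33/0.62 1.100/28/0.60 1.100/28/0.60
```

```bash
python3 - <<'E'
from h import *
from station import get_state
s=get_state();p=s['eef_pos']
plan(.495,p,s['ee_rot'][2],.93,[.042]+[.0433]*9,hold=7,test=(.5,.7,.85,1,1.3,1.5))
E
```

```text
[{"jaw":0,"dx":0.001,"dy":-0.012,"dz":-0.0005,"roll":-4.5}, {"jaw":0,"dx":-0.0005,"dy":-0.012,"dz":-0.0005,"roll":-3}, {"jaw":0,"dx":-0.0005,"dy":-0.0115,"dz":-0.001,"roll":-3.5}, {"jaw":0,"dx":-0.0015,"dy":-0.0115,"dz":-0.0005,"roll":-3.5}, {"jaw":0,"dx":-0.002,"dy":-0.0115,"dz":-0.001,"roll":-3.5}, {"jaw":0,"dx":-0.003,"dy":-0.012,"dz":-0.001,"roll":-4}, {"jaw":0,"dx":-0.004,"dy":-0.0115,"dz":-0.001,"roll":-3.5}, {"jaw":0,"dx":0,"dy":0,"dz":0,"roll":0}, {"jaw":0,"dx":0,"dy":0,"dz":0,"roll":0}, {"jaw":0,"dx":0,"dy":0,"dz":0,"roll":0}]
0.5 0.542/43/0.39 0.593/46/0.42 0.646/47/0.43 0.701/49/0.45 0.758/50/0.46 0.817/51/0.48 0.877/52/0.49 0.934/42/0.42 0.983/34/0.37 1.026/27/0.32
0.7 0.546/43/0.42 0.600/45/0.44 0.656/46/0.46 0.714/46/0.47 0.774/47/0.48 0.835/48/0.50 0.898/48/0.51 0.958/38/0.44 1.009/29/0.39 1.055/22/0.34
0.85 0.548/42/0.44 0.605/44/0.46 0.663/44/0.48 0.724/45/0.49 0.786/45/0.50 0.850/45/0.52 0.915/45/0.53 0.976/35/0.46 1.030/26/0.40 1.077/19/0.35
1 0.551/42/0.46 0.610/43/0.48 0.671/43/0.50 0.734/43/0.51 0.798/43/0.52 0.864/43/0.53 0.931/42/0.54 0.995/32/0.48 1.051/23/0.42 1.100/15/0.37
1.3 0.556/41/0.50 0.620/41/0.52 0.686/41/0.54 0.754/40/0.55 0.823/38/0.56 0.894/38/0.57 0.966/37/0.58 1.034/26/0.51 1.094/16/0.45 1.100/15/0.45
1.5 0.560/41/0.53 0.627/40/0.55 0.697/39/0.56 0.768/37/0.58 0.841/36/0.59 0.915/34/0.60 0.990/33/0.60 1.061/21/0.54 1.100/15/0.50 1.100/15/0.50
```

Call:
{"op": "servo_tool", "data": {"moves": [{"jaw": 0, "dx": 0.001, "dy": -0.012, "dz": -0.0005, "roll": -4.5}, {"jaw": 0, "dx": -0.0005, "dy": -0.012, "dz": -0.0005, "roll": -3}, {"jaw": 0, "dx": -0.0005, "dy": -0.0115, "dz": -0.001, "roll": -3.5}, {"jaw": 0, "dx": -0.0015, "dy": -0.0115, "dz": -0.0005, "roll": -3.5}, {"jaw": 0, "dx": -0.002, "dy": -0.0115, "dz": -0.001, "roll": -3.5}, {"jaw": 0, "dx": -0.003, "dy": -0.012, "dz": -0.001, "roll": -4}, {"jaw": 0, "dx": -0.004, "dy": -0.0115, "dz": -0.001, "roll": -3.5}, {"jaw": 0, "dx": 0, "dy": 0, "dz": 0, "roll": 0}, {"jaw": 0, "dx": 0, "dy": 0, "dz": 0, "roll": 0}, {"jaw": 0, "dx": 0, "dy": 0, "dz": 0, "roll": 0}]}}

```text
t: 9.5
eef_pos: [0.6136, -0.1132, 0.1699]
ee_rot: [-3.14, 0.001, -2.337]
force: [3.1, 0.5, 1.2]
width: 0.0004
gripper_force: 1.5
```

```bash
python3 - <<'E'
from h import *
from station import get_state
o=look(('scene',));s=get_state();p=s['eef_pos']
for a in(1.0,1.05,1.1):print(a,state_c(p,a)+HO,(s['force']@RA(PSI,a)).round(2),RA(PSI,a)[:,1].round(2))
f=o['scene'][0];cv2.imwrite('pics/s6.png',cv2.resize(f[180:290,215:365,::-1],None,fx=5,fy=5))
E
```

```text
scene a 0.4627363835608232 18 ball None 0 bearing None
t 9.55 eef [ 0.6132 -0.1131  0.1697] yaw -133.9 F [3.1 0.5 1.2] [ 2.7 -0.7  0.3]
1.0 0.029845461136199743 [ 2.33  1.6  -0.28] [0.74 0.65 0.19]
1.05 0.021787826444062432 [ 2.25  1.72 -0.28] [0.77 0.61 0.2 ]
1.1 0.013981919735928893 [ 2.16  1.83 -0.28] [0.8  0.57 0.2 ]
```

View pics/s6.png

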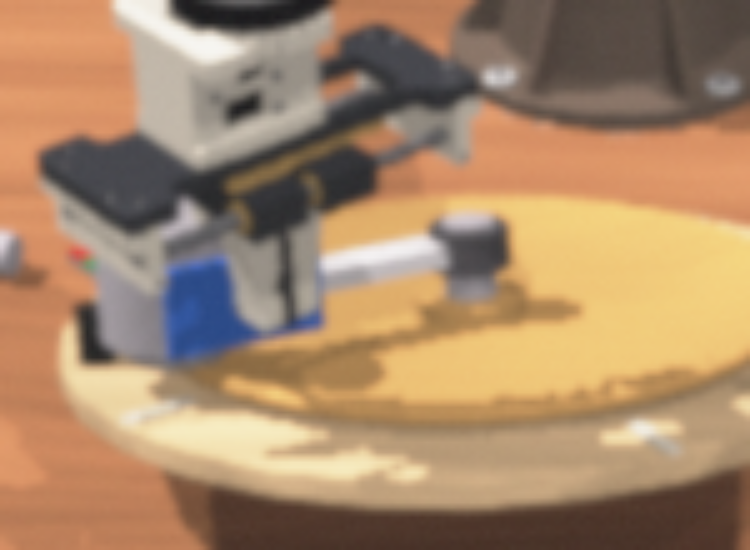

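The pot is at or near the right stop (crop 100–165, post at 95) with the spring nearly relaxed. I wait briefly, then withdraw.

Call:
{"op": "servo_tool", "data": {"moves": [{"jaw": 0, "dx": 0, "dy": 0, "dz": 0, "roll": 0}, {"jaw": 0, "dx": 0, "dy": 0, "dz": 0, "roll": 0}, {"jaw": 0, "dx": 0, "dy": 0, "dz": 0, "roll": 0}, {"jaw": 0, "dx": 0.004, "dy": 0.003, "dz": 0.001, "roll": 0}, {"jaw": 0, "dx": 0.006, "dy": 0.004, "dz": 0.002, "roll": 0}, {"jaw": 0, "dx": 0.008, "dy": 0.006, "dz": 0.002, "roll": 0}, {"jaw": 0, "dx": 0.01, "dy": 0.007, "dz": 0.003, "roll": 0}, {"jaw": 0, "dx": 0.012, "dy": 0.009, "dz": 0.005, "roll": 0}, {"jaw": 0, "dx": 0.012, "dy": 0.009, "dz": 0.01, "roll": 0}, {"jaw": 0, "dx": 0.012, "dy": 0.009, "dz": 0.01, "roll": 0}]}}

```text
t: 10.8
eef_pos: [0.6774, -0.0651, 0.2024]
ee_rot: [3.141, -0.0, -2.339]
force: [-0.4, -0.6, -0.6]
width: 0.0004
gripper_force: 0.0
```

Call:
{"op": "servo_tool", "data": {"moves": [{"jaw": 0, "dx": 0.003, "dy": 0.015, "dz": 0.01, "roll": 0}, {"jaw": 0, "dx": 0, "dy": 0.02, "dz": 0.01, "roll": 0}, {"jaw": 0, "dx": 0, "dy": 0.02, "dz": 0.01, "roll": 0}, {"jaw": 0, "dx": 0, "dy": 0.02, "dz": 0.01, "roll": 0}, {"jaw": 0, "dx": 0, "dy": 0.01, "dz": 0.005, "roll": 0}, {"jaw": 0, "dx": 0, "dy": 0, "dz": 0, "roll": 0}, {"jaw": 0, "dx": 0, "dy": 0, "dz": 0, "roll": 0}, {"jaw": 0, "dx": 0, "dy": 0, "dz": 0, "roll": 0}, {"jaw": 0, "dx": 0, "dy": 0, "dz": 0, "roll": 0}, {"jaw": 0, "dx": 0, "dy": 0, "dz": 0, "roll": 0}]}}

```text
t: 12.05
eef_pos: [0.6795, 0.0188, 0.2469]
ee_rot: [3.141, -0.0, -2.339]
force: [0.2, -0.3, -0.4]
width: 0.0004
gripper_force: 0.0
```

```bash
python3 - <<'E'
from h import *
o=look(('scene','top'))
f=o['scene'][0];cv2.imwrite('pics/s7.png',cv2.resize(f[150:310,190:400,::-1],None,fx=3.7,fy=3.7))
E
```

```text
scene a 1.0645125898581167 204 ball None 0 bearing None
top a 1.0390202394744554 82 ball [-0.00598245 -0.20425875  0.04493478] 7 bearing 1.600076548996906
  ball c from a: 0.06872877640416006
t 12.15 eef [0.6795 0.0189 0.247 ] yaw -134.0 F [ 0.2 -0.3 -0.4] [ 0.7  0.5 -0.1]
```

View pics/s7.png

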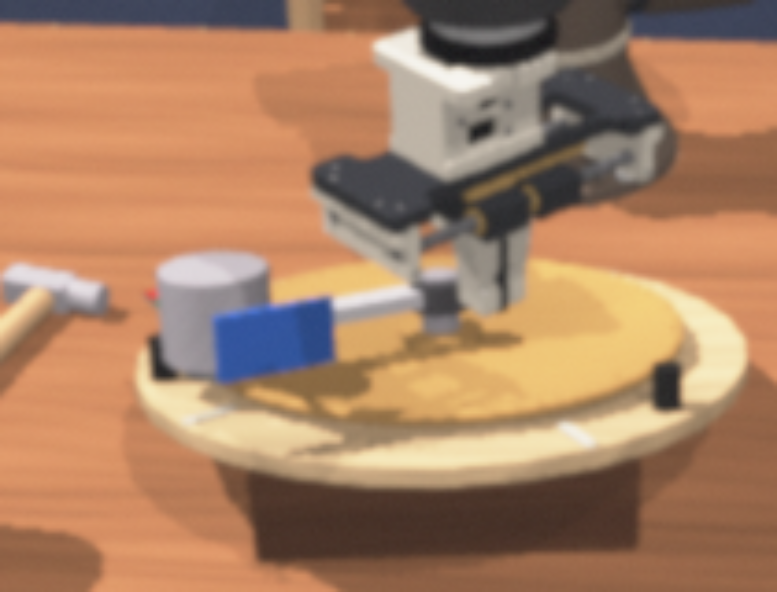

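The plate has sprung back. The pot stands at the stop post (crop 160,360), but the angle reads 1.06, so I wait and check that it is at rest.

Call:
{"op": "servo_tool", "data": {"moves": [{"jaw": 0, "dx": 0, "dy": 0.02, "dz": 0.01, "roll": 0}, {"jaw": 0, "dx": 0, "dy": 0.02, "dz": 0.01, "roll": 0}, {"jaw": 0, "dx": 0, "dy": 0.02, "dz": 0.01, "roll": 0}, {"jaw": 0, "dx": 0, "dy": 0.02, "dz": 0.01, "roll": 0}, {"jaw": 0, "dx": 0, "dy": 0.02, "dz": 0.01, "roll": 0}, {"jaw": 0, "dx": 0, "dy": 0, "dz": 0, "roll": 0}, {"jaw": 0, "dx": 0, "dy": 0, "dz": 0, "roll": 0}, {"jaw": 0, "dx": 0, "dy": 0, "dz": 0, "roll": 0}, {"jaw": 0, "dx": 0, "dy": 0, "dz": 0, "roll": 0}, {"jaw": 0, "dx": 0, "dy": 0, "dz": 0, "roll": 0}]}}

```text
t: 13.4
eef_pos: [0.6795, 0.1187, 0.2969]
ee_rot: [3.142, -0.0, -2.34]
force: [-0.9, -0.0, 0.5]
width: 0.0004
gripper_force: 0.0
```

```bash
python3 - <<'E'
from h import *
from station import calibration
o=look(('scene','top'))
c=calibration('scene')
hsv=cv2.cvtColor(o['scene'][0],cv2.COLOR_RGB2HSV)
q=(cloud(o['scene'][1],c)-O)@RB(PSI)
bl=(hsv[...,0]>100)&(hsv[...,0]<130)&(hsv[...,1]>130)&(q[...,2]>.03)&(np.hypot(q[...,0],q[...,1])<.3)
Q=q[bl][:,:2];m=np.median(Q,0);V=np.linalg.svd(Q-m,full_matrices=False)[2][0];print('plate dir a',-np.arctan(V[1]/V[0]))
for a in(1.06,1.1):print(a,np.median(q[bl]@RA(0,0).T[:, :]@np.array([[np.cos(a),np.sin(a),0],[-np.sin(a),np.cos(a),0],[0,0,1]]) if 0 else np.c_[np.cos(a)*Q[:,0]-np.sin(a)*Q[:,1],np.sin(a)*Q[:,0]+np.cos(a)*Q[:,1]],axis=0))
E
```

```text
scene a 1.0893496876831281 131 ball None 0 bearing None
top a 1.093553880594685 187 ball [-0.0064543  -0.20529361  0.04759748] 6 bearing 1.6022253487615892
  ball c from a: 0.06003094794524889
t 13.5 eef [0.6795 0.1189 0.297 ] yaw -134.0 F [-0.9 -0.   0.5] [ 0.   0.1 -0.4]
plate dir a 1.0953581408857826
1.06 [0.17641612 0.10347795]
1.1 [0.17208798 0.11043663]
```

The arm is at rest on the right stop (a ≈ 1.095). The plate face is back at y = 110 mm and the fingers are clear, so I hand the job in.

```bash
python3 -c "
from station import *
print(job_done())"
```

```text
the job is handed in; nothing more can be done
None
```

The job is handed in: the shoe went once from the left stop to the right stop and rests there at arm angle ≈ 1.10, the plate has sprung back and the fingers are clear. The pointer read in the green at all three checks between the marks; at the two marks themselves it was only inferred from the motion model.

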